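# Find the loose dosing-block bolt and hold its cap open

## Robot

A 6-joint arm with a two-finger parallel gripper is mounted at the origin on a cart in front of the work surface, level with it; the furniture and walls round the work are solid. World frame = base frame: x ahead of the robot, y to its left, z up, the work surface at z = 0. Lengths are in m, angles in rad, forces in N, time in s.
With the tool pointing down it reaches from about 0.25 to 0.775 m from the base axis. Payload 4 kg.
Tool frame: the origin (TCP) lies at the very end of the fingers, on their centre line; the grasp point (between the pads) lies 19 mm behind it; x points along the fingers, y is the direction in which the jaws open and shut, and the axes are right-handed (so a half turn about x gives the same grasp; the last joint's range is limited). The gripper opens to 85 mm and grips with 20 to 120 N. Pads are 22 mm wide; open, the fingers measure 114 mm over their backs; the gripper's body (76 mm by 85 mm) begins 54 mm behind the grasp point. The pads swing forward as they close: fully open they stand 13 mm farther back than shut.
Start: joints at [-1.364, 0.087, 1.371, -0, 1.684, -0.103], TCP at [0.168, -0.524, 0.231] pointing down, gripper open.
Joint ranges: [-3.1, 3.1], [-0.76, 2.03], [0.27, 2.55], [-1.08, 4.22], [0.17, 2.65], [-2.57, 2.57]. Speed limits (rad/s): [2.79, 2.79, 3.14, 3.14, 3.14, 3.14].

## Interface

Orientations are given as a unit quaternion [w, x, y, z].
In Python, from cell import ctrl, cams gives the robot as it stands. Calls block until the motion is done:
- ctrl.move_ptp(position, orientation): joint-space move of the TCP to a pose.
- ctrl.move_straight(position, speed=0.15, rot=None, max_force=None): straight line of the TCP; rot=None keeps the orientation; speed is the mean speed in m/s. With max_force (N) it stops when the force on the tool has changed by that much, and returns True; else False.
- ctrl.goto_joints(angles): joint-space move.
- ctrl.grip(opening, force=None): opening from 0.0 (shut) to 1.0 (fully open); force is the grip in N (None keeps the last); returns when the fingers have stopped.
- ctrl.wait(seconds).
- ctrl.ik(position, orientation): joint angles nearest the present ones, or None.
- cams.read_camera(name): name is "scene" or "top" or "wrist"; returns the picture (400x640x3 uint8, red, green, blue); there is no depth.
- cams.calibration(name): a dict with "camera_matrix" (3x3 intrinsics, pixels), "k1" (the pictures are not rectified: a ray, as slopes to the right and down, at radius r is drawn at 1 + k1 r^2 times it, then the intrinsics apply), "rvec" (rotation vector, rad) and "tvec" (3), from world to camera coordinates, as OpenCV has them; the wrist camera has in their place "T_tool_cam" (4x4, takes a point from camera to tool coordinates, whose origin is the TCP and whose axes are the tool frame's). Camera axes: x right, y down, z forward; pixel columns grow to the right and rows downward; lengths in m; the calibration is good to about 2 mm. A picture is of the moment at which its call begins: read the wrist's pose just before it. calibration takes no time and is no camera call.
A pose or a line that the arm cannot do raises ctrl.MotionError and nothing moves.
- ctrl.job_done(): hands the job in, once; it reports no verdict.
Readings, each from a call of its own:
- ctrl.current_t(): time.
- ctrl.current_q(): joint angles.
- ctrl.current_joint_vel(): joint speeds.
- ctrl.current_joint_torque(): joint torques, N m.
- ctrl.current_position(): TCP position.
- ctrl.current_tcp_rot(): TCP orientation.
- ctrl.current_wrist_force(): force on the tool from outside, world axes, zero at the start.
- ctrl.current_moment(): the same for the moment, N m.
- ctrl.current_width(): opening from 0.0 (shut) to 1.0 (fully open).
Only numpy, scipy, OpenCV 4.12 (cv2) and the standard library are available. Lean on these libraries where they do the work, as an engineer would, in place of code of your own. Each camera call takes 0.05 s, during which the arm holds its last target.

## Task

One of the three bolts on the dosing block has worked loose, and only touch can tell which. With all the caps still shut, tap down on the bolt heads until you find the one that gives and push that one right down; then take its cap by the tab, lift it about half open (roughly 45 degrees) and finish while still holding it there for the fitter, clear of the bolt. Leave the other two caps shut and do not knock the things lying round the block.

Things in the scene. Friction and masses are not known exactly. Their poses are not given: they have to be found in the camera images.
- dosing_block: flat aluminium dosing block fixed on the worktop, 130 (x) x 264 (y) x 40 mm high, origin at the centre of its underside, z up; its x axis points to its back (away from the robot), y to its left end. Three bolts stand in a row along its y axis at y = +80, 0, -80 mm (left, mid, right), x = 0, each with its own hinged cap. Front outlets stick out 16 mm
- bolt_left (a joint): how far the left bolt has sunk, m: 0 as found, up to 0.008. A tight bolt gives less than 0.002 even under 25 N; the loose one slides down under about 2 to 4 N, stops at 0.008 and stays down. Which one is loose changes from run to run and cannot be seen
- bolt_left_top (a point): centre of the flat top of the left bolt's round head, 70 mm above the worktop; head 22 mm across, 16 mm high; the bolt moves straight down, and this point with it
- cap_left (a joint): angle of the left bolt's cap, rad: 0 lying shut, grows as its front lifts, up to 1.35. It falls shut by its own weight (about 80 to 170 g) when let go. The cap is a dark steel U, 44 mm wide and 6 mm thick, that lies round the bolt head (28 mm gap between its arms) without touching it; hinged behind the bolt, with an upright tab at its front end
- cap_left_tab (a point): middle of the top edge of the left cap's upright tab; the tab is 24 mm (block x) by 10 mm (block y), rises 36 mm above the cap's plate, top 83 mm above the worktop when shut; 48 mm in front of the bolt's axis. Pinch it across its 10 mm from above; it can turn between the fingers while the cap swings
- cap_left_hinge (a point): hinge of the left cap, 46 mm above the worktop, 35 mm behind the bolt's axis and 83 mm behind the tab's middle; the hinge line is the block's y axis direction
- bolt_mid (a joint): how far the mid bolt has sunk, m: 0 as found, up to 0.008. A tight bolt gives less than 0.002 even under 25 N; the loose one slides down under about 2 to 4 N, stops at 0.008 and stays down. Which one is loose changes from run to run and cannot be seen
- bolt_mid_top (a point): centre of the flat top of the mid bolt's round head, 70 mm above the worktop; head 22 mm across, 16 mm high; the bolt moves straight down, and this point with it
- cap_mid (a joint): angle of the mid bolt's cap, rad: 0 lying shut, grows as its front lifts, up to 1.35. It falls shut by its own weight (about 80 to 170 g) when let go. The cap is a dark steel U, 44 mm wide and 6 mm thick, that lies round the bolt head (28 mm gap between its arms) without touching it; hinged behind the bolt, with an upright tab at its front end
- cap_mid_tab (a point): middle of the top edge of the mid cap's upright tab; the tab is 24 mm (block x) by 10 mm (block y), rises 36 mm above the cap's plate, top 83 mm above the worktop when shut; 48 mm in front of the bolt's axis. Pinch it across its 10 mm from above; it can turn between the fingers while the cap swings
- cap_mid_hinge (a point): hinge of the mid cap, 46 mm above the worktop, 35 mm behind the bolt's axis and 83 mm behind the tab's middle; the hinge line is the block's y axis direction
- bolt_right (a joint): how far the right bolt has sunk, m: 0 as found, up to 0.008. A tight bolt gives less than 0.002 even under 25 N; the loose one slides down under about 2 to 4 N, stops at 0.008 and stays down. Which one is loose changes from run to run and cannot be seen
- bolt_right_top (a point): centre of the flat top of the right bolt's round head, 70 mm above the worktop; head 22 mm across, 16 mm high; the bolt moves straight down, and this point with it
- cap_right (a joint): angle of the right bolt's cap, rad: 0 lying shut, grows as its front lifts, up to 1.35. It falls shut by its own weight (about 80 to 170 g) when let go. The cap is a dark steel U, 44 mm wide and 6 mm thick, that lies round the bolt head (28 mm gap between its arms) without touching it; hinged behind the bolt, with an upright tab at its front end
- cap_right_tab (a point): middle of the top edge of the right cap's upright tab; the tab is 24 mm (block x) by 10 mm (block y), rises 36 mm above the cap's plate, top 83 mm above the worktop when shut; 48 mm in front of the bolt's axis. Pinch it across its 10 mm from above; it can turn between the fingers while the cap swings
- cap_right_hinge (a point): hinge of the right cap, 46 mm above the worktop, 35 mm behind the bolt's axis and 83 mm behind the tab's middle; the hinge line is the block's y axis direction
- jar_lid: bystander: gold jar lid lying flat, 64 mm across, 10 mm high, origin at its underside
- label_roll: bystander: roll of labels standing on end, 66 mm across, 39 mm high, origin at its underside
- funnel: bystander: pale jar funnel stood on its mouth, 68 mm across, 72 mm high, stuck fast to the worktop, origin at its underside
- counter: bystander: tally counter, 44 x 51 x 30 mm, origin at its underside
- marker: bystander: marker pen lying down, 122 x 14 x 15 mm, origin at its underside

How it is judged:
On the way, in this order (a step that is already met when the one before it is completed fails the run):
1. the loose bolt is pushed down with all caps shut (value of joint any of bolt_left, bolt_mid, bolt_right above 0.006 m and value of joint each of cap_left, cap_mid, cap_right below 0.15 rad), for 0.1 s.
2. the loose bolt's cap is lifted (((value of joint bolt_left above 0.006 m and value of joint cap_left above 0.5 rad) or (value of joint bolt_mid above 0.006 m and value of joint cap_mid above 0.5 rad) or (value of joint bolt_right above 0.006 m and value of joint cap_right above 0.5 rad))), for 0.2 s.
At the end, for the whole second after the job is handed in: The loose bolt is sunk by more than 6 mm, its own cap stands open between 0.5 and 1.1 rad (29 to 63 degrees) held by the fingers (contact force over 0.3 N), nothing presses on the bolt, and the other two caps are shut (under 0.1 rad) (((value of joint bolt_left above 0.006 m and value of joint cap_left between 0.5 and 1.1 rad and contact force between the fingers and cap_left above 0.3 N and contact force between anything else and bolt_left below 0.3 N and value of joint each of cap_mid, cap_right below 0.1 rad) or (value of joint bolt_mid above 0.006 m and value of joint cap_mid between 0.5 and 1.1 rad and contact force between the fingers and cap_mid above 0.3 N and contact force between anything else and bolt_mid below 0.3 N and value of joint each of cap_left, cap_right below 0.1 rad) or (value of joint bolt_right above 0.006 m and value of joint cap_right between 0.5 and 1.1 rad and contact force between the fingers and cap_right above 0.3 N and contact force between anything else and bolt_right below 0.3 N and value of joint each of cap_left, cap_mid below 0.1 rad))); the arm keeps its last pose, push and grip.
It fails at once if the cap of a bolt that has not given way is opened (over 0.3 rad) ((value of joint cap_left above 0.3 rad and value of joint bolt_left below 0.004 m) or (value of joint cap_mid above 0.3 rad and value of joint bolt_mid below 0.004 m) or (value of joint cap_right above 0.3 rad and value of joint bolt_right below 0.004 m)).
It fails at once if a bystander is shoved more than 30 mm (distance of any of jar_lid, label_roll, counter, marker from where it was at the start of the episode above 0.03 m).
It also fails if it takes over 48 s, if anything falls off the work surface, if the arm or the gripper's body presses on something with over 40 N, if the wrist force passes 120 N, or if a joint passes its speed limit or range.

## Working session

There is one attempt and no reset: what is moved stays moved. The work goes in short steps, each a Python script; the robot and the scene stay as the last script left them, time stands still between calls to the robot, and variables do not carry over. Pictures are saved under pics/ and viewed, and the job is handed in when it is done.

```bash
ls; mkdir -p pics; python3 - <<'E'
from cell import ctrl, cams
import cv2
for n in ["scene","top","wrist"]:
    im=cams.read_camera(n); cv2.imwrite(f"pics/{n}0.png",im[:,:,::-1]); print(n,cams.calibration(n))
print(ctrl.current_t(),ctrl.current_position(),ctrl.current_tcp_rot(),ctrl.current_wrist_force())
E
```

```text
pics
scene {'camera_matrix': array([[460.3438829 ,   0.        , 323.14833053],
       [  0.        , 460.3438829 , 191.81296769],
       [  0.        ,   0.        ,   1.        ]]), 'k1': -0.05829188300014536, 'rvec': array([ 0.64415778, -2.32097269,  1.56390093]), 'tvec': array([0.44966068, 0.18064646, 0.85640906])}
top {'camera_matrix': array([[361.70711915,   0.        , 324.53092272],
       [  0.        , 361.70711915, 199.49079336],
       [  0.        ,   0.        ,   1.        ]]), 'k1': -0.007531978612950316, 'rvec': array([ 2.0792352 , -2.14159266,  0.21781513]), 'tvec': array([0.0108531 , 0.49070682, 0.8228008 ])}
wrist {'camera_matrix': array([[305.36499308,   0.        , 321.71450399],
       [  0.        , 305.36499308, 199.54635419],
       [  0.        ,   0.        ,   1.        ]]), 'k1': -0.04544260247645329, 'T_tool_cam': array([[ 4.41982723e-04, -2.83006315e-01,  9.59117944e-01,
        -1.43008566e-01],
       [ 9.99999888e-01,  2.85175930e-04, -3.76675347e-04,
         2.16869086e-04],
       [-1.66915850e-04,  9.59118003e-01,  2.83006410e-01,
        -7.27267907e-02],
       [ 0.00000000e+00,  0.00000000e+00,  0.00000000e+00,
         1.00000000e+00]])}
0.15 [ 0.16760402 -0.52345269  0.23039284] [-0.10849855 -0.69860752 -0.10970888  0.69866985] [ 0.55499602  0.31789325 -0.94198193]
```

View pics/top0.png

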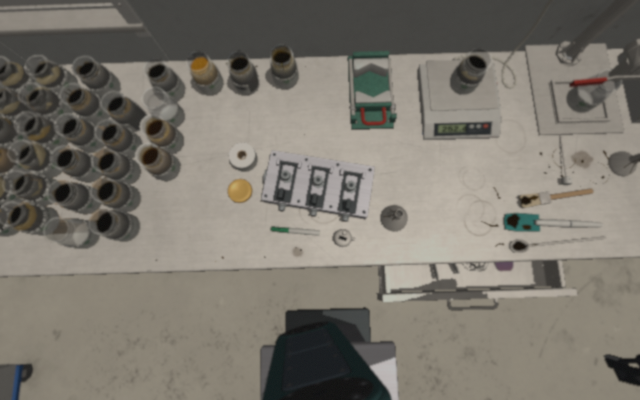

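View pics/scene0.png

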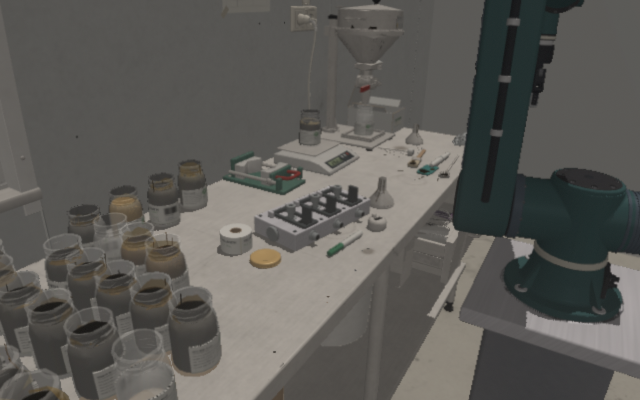

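View pics/wrist0.png

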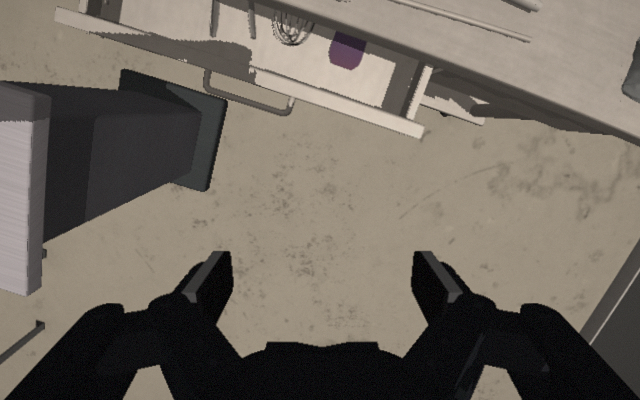

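The top view shows the grey block near (318,185) px, with the lid at (239,190), roll at (242,156), marker at (295,231), counter at (343,237) and funnel at (394,217). I'll zoom in and get block corners.

```bash
cat > h.py <<'E'
import numpy as np, cv2
from scipy.spatial.transform import Rotation as R
from cell import ctrl, cams
def campose(n,tp=None,tq=None):
    c=cams.calibration(n)
    if n=="wrist":
        T=np.eye(4); T[:3,:3]=R.from_quat(np.r_[tq[1:],tq[0]]).as_matrix(); T[:3,3]=tp
        M=T@c["T_tool_cam"]; return c,M[:3,:3],M[:3,3]
    Rm=cv2.Rodrigues(c["rvec"])[0]; return c,Rm.T,-Rm.T@c["tvec"]
def rays(px,c,Rw):
    d=np.array([c["k1"],0,0,0,0.]); 
    u=cv2.undistortPoints(np.array(px,float).reshape(-1,1,2),c["camera_matrix"],d).reshape(-1,2)
    return (Rw@np.c_[u,np.ones(len(u))].T).T
def onplane(px,z,P):
    c,Rw,o=P; r=rays(px,c,Rw); return o+r*((z-o[2])/r[:,2])[:,None]
def project(X,P):
    c,Rw,o=P; return cv2.projectPoints(np.array(X,float).reshape(-1,1,3),cv2.Rodrigues(Rw.T)[0],-Rw.T@o,c["camera_matrix"],np.array([c["k1"],0,0,0,0.]))[0].reshape(-1,2)
E
python3 - <<'E'
import cv2
im=cv2.imread("pics/top0.png")[130:260,210:430]
cv2.imwrite("pics/topz.png",cv2.resize(im,None,fx=3.6,fy=3.6,interpolation=cv2.INTER_CUBIC))
E
```

```text
(no output)
```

View pics/topz.png

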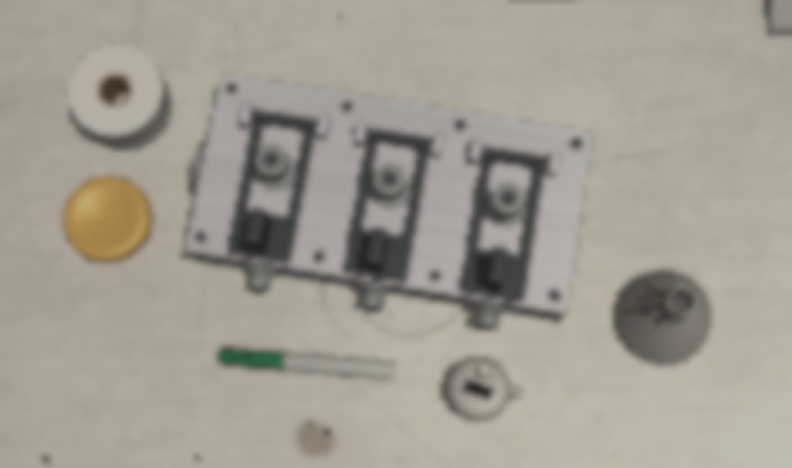

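```bash
python3 - <<'E'
from h import *
P=campose("top"); print(P[2])
f=lambda a:np.array(a,float)/3.6+[210,130]-0.36
c=onplane(f([(222,76),(590,133),(562,316),(186,252)]),0.04,P); print(c)
print([np.linalg.norm(c[i]-c[(i+1)%4]) for i in range(4)], c.mean(0))
print([np.degrees(np.arctan2(*(c[i]-c[j])[[1,0]])) for i,j in [(0,1),(3,2),(0,3),(1,2)]])
b=onplane(f([(271,160),(390,180),(508,199)]),0.07,P); print(b, np.linalg.norm(np.diff(b,axis=0),axis=1))
for n,p,z in [("roll",(115,92),.039),("lid",(107,219),.01),("funnel",(680,300),.072),("counter",(478,387),.03),("mark",(222,356),.01),("mark2",(395,371),.01)]: print(n,onplane(f([p]),z,P))
E
```

```text
[ 0.31021652 -0.00310792  0.90645915]
[[ 0.62285942  0.12692563  0.04      ]
 [ 0.57337785 -0.12827292  0.04      ]
 [ 0.44583175 -0.10214855  0.04      ]
 [ 0.49748603  0.15125436  0.04      ]]
[np.float64(0.25995139240175164), np.float64(0.13019404273286467), np.float64(0.25861399459366596), np.float64(0.12771208047995422)] [0.53488876 0.01193963 0.04      ]
[np.float64(79.02682776628443), np.float64(78.47853507187037), np.float64(-10.981771738172895), np.float64(-11.575391870238233)]
[[ 0.5520377   0.0896243   0.07      ]
 [ 0.5358282   0.01063452  0.07      ]
 [ 0.52045071 -0.06711813  0.07      ]] [0.0806358 0.0792587]
roll [[0.61377489 0.20204039 0.039     ]]
lid [[0.52957174 0.21281058 0.01      ]]
funnel [[ 0.44902482 -0.17560095  0.072     ]]
counter [[ 0.40080595 -0.04427922  0.03      ]]
mark [[0.42955612 0.1311212  0.01      ]]
mark2 [[0.41560714 0.01160956 0.01      ]]
```

Sizes check: the corners give 259 x 129 mm and the bolt pitch is 80 mm. Block yaw is about -11.3°, and its bolts are near (0.536, 0.011). Next is a wrist view to refine this.

```bash
cat >> h.py <<'E'
def quat(yaw,flip=False,pitch=0):
    X=np.array([np.cos(yaw),np.sin(yaw),0]);Y=np.array([-np.sin(yaw),np.cos(yaw),0]);Z=np.array([0,0,1.])
    if flip: X,Y=-X,-Y
    M=np.c_[-Z,Y,X]
    M=R.from_rotvec(Y*pitch).as_matrix()@M
    q=R.from_matrix(M).as_quat(); return np.r_[q[3],q[:3]]
E
python3 - <<'E'
from h import *
q=ctrl.current_tcp_rot(); print(R.from_quat(np.r_[q[1:],q[0]]).as_matrix().round(2))
yaw=np.radians(-11.3); C=np.array([.5355,.0112]); X=np.array([np.cos(yaw),np.sin(yaw)])
for f in (0,1): print(ctrl.ik([*(C-.02*X),.24],quat(yaw,f)),ctrl.ik([*C,.06],quat(yaw,f)))
ctrl.move_ptp([*(C-.02*X),.24],quat(yaw))
p,q=ctrl.current_position(),ctrl.current_tcp_rot()
im=cams.read_camera("wrist"); cv2.imwrite("pics/w1.png",im[:,:,::-1]); np.savez("w1.npz",p=p,q=q)
print(p,q,ctrl.current_t(),ctrl.current_wrist_force())
E
```

```text
[[-0.    0.3  -0.95]
 [ 0.   -0.95 -0.3 ]
 [-1.   -0.   -0.  ]]
[-8.05895050e-02  9.97972646e-03  1.43419564e+00 -4.44089210e-16
  1.69741728e+00 -1.45416363e+00] [-8.49581810e-02  1.53649411e-01  1.64610985e+00 -4.44089210e-16
  1.34183339e+00 -1.45853230e+00]
[-0.0805895   0.00997973  1.43419564  0.          1.69741728  1.68742903] [-8.49581810e-02  1.53649411e-01  1.64610985e+00 -4.44089210e-16
  1.34183339e+00  1.68306035e+00]
[0.51595425 0.01428263 0.23994994] [ 0.70360508  0.07004904  0.70362863 -0.07028354] 2.4917 [-0.2204525  -0.25321612  0.17555489]
```

View pics/w1.png

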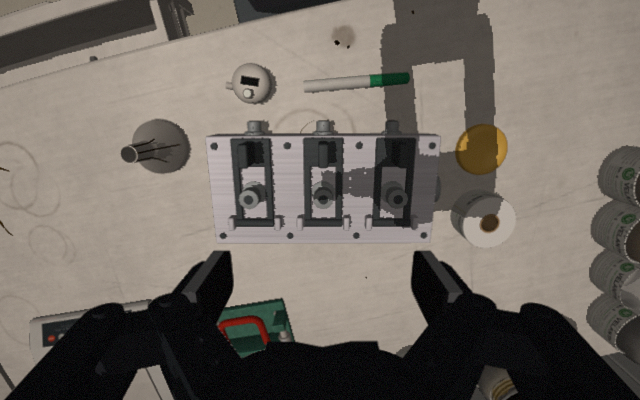

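```bash
python3 - <<'E'
import cv2
im=cv2.imread("pics/w1.png")[120:250,200:450]
cv2.imwrite("pics/w1z.png",cv2.resize(cv2.convertScaleAbs(im,alpha=1.5),None,fx=3.2,fy=3.2,interpolation=cv2.INTER_CUBIC))
E
```

```text
(no output)
```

View pics/w1z.png

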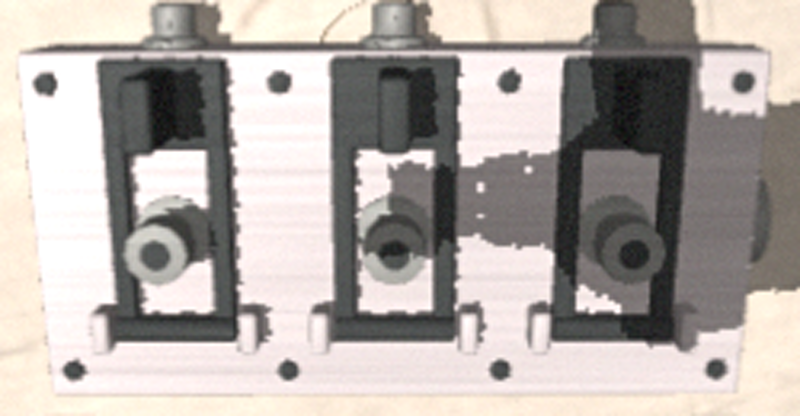

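```bash
python3 - <<'E'
from h import *
d=np.load("w1.npz");P=campose("wrist",d["p"],d["q"])
f=lambda a:np.array(a,float)/3.2+[200,120]-0.34
c=onplane(f([(742,393),(55,393),(20,52),(768,50)]),0.04,P); print(c)
print([np.linalg.norm(c[i]-c[(i+1)%4]) for i in range(4)], c.mean(0))
print([np.degrees(np.arctan2(*(c[i]-c[j])[[1,0]])) for i,j in [(0,1),(3,2),(0,3),(1,2)]])
b=onplane(f([(632,254),(394,254),(155,254)]),0.07,P); print(b, np.linalg.norm(np.diff(b,axis=0),axis=1),np.degrees(np.arctan2(*(b[0]-b[2])[[1,0]])))
E
```

```text
[[ 0.62571445  0.13014106  0.04      ]
 [ 0.57365303 -0.12856414  0.04      ]
 [ 0.44746532 -0.10308206  0.04      ]
 [ 0.49805392  0.15185617  0.04      ]]
[np.float64(0.26389159459692074), np.float64(0.12873489840659416), np.float64(0.2599090363771621), np.float64(0.1294942342437743)] [0.53622168 0.01258776 0.04      ]
[np.float64(78.62185703700197), np.float64(78.77632658823032), np.float64(-9.65363829054377), np.float64(-11.416657778867629)]
[[ 0.55191966  0.08966183  0.07      ]
 [ 0.53621973  0.0116117   0.07      ]
 [ 0.52045149 -0.06676222  0.07      ]] [0.07961351 0.07994441] 78.62550504585745
```

Both views agree to within 1 mm, with yaw -11.35° and the mid bolt at (0.5362, 0.0116). Tapping next.

```bash
cat >> h.py <<'E'
YAW=np.radians(-11.35); C=np.array([.5362,.0116]); XB=np.array([np.cos(YAW),np.sin(YAW)]); YB=np.array([-XB[1],XB[0]])
def bp(x,y,z): return [*(C+x*XB+y*YB),z]
E
python3 - <<'E'
from h import *
ctrl.grip(0.0); print("w",ctrl.current_width(),ctrl.current_t())
for n,y in [("mid",0),("left",.08),("right",-.08)]:
    ctrl.move_straight(bp(0,y,.12),speed=.25,rot=quat(YAW))
    ctrl.move_straight(bp(0,y,.080),speed=.1); 
    h=ctrl.move_straight(bp(0,y,.058),speed=.02,max_force=8)
    z=ctrl.current_position()[2]; print(n,h,z,ctrl.current_wrist_force(),ctrl.current_t())
    if z<.066: break
    ctrl.move_straight(bp(0,y,.12),speed=.25)
E
```

```text
w 0.0006557000275674304 3.2583
mid True 0.06953108027248342 [-1.56142982  0.0234265   3.8468627 ] 5.0917
left True 0.061686696554046905 [-1.24040519  0.88557576  4.93217715] 7.3583
```

```bash
python3 - <<'E'
from h import *
h=ctrl.move_straight(bp(0,.08,.060),speed=.02,max_force=12)
ctrl.wait(.2); print(h,ctrl.current_position(),ctrl.current_wrist_force())
ctrl.move_straight(bp(0,.08,.13),speed=.2)
ctrl.grip(0.5)
ctrl.move_straight(bp(-.048,.08,.13),speed=.2)
p,q=ctrl.current_position(),ctrl.current_tcp_rot()
im=cams.read_camera("wrist"); cv2.imwrite("pics/w2.png",im[:,:,::-1]); np.savez("w2.npz",p=p,q=q)
P=campose("wrist",p,q); print(p,project([bp(-.048,.08,.083),bp(-.060,.08,.083),bp(-.036,.08,.083),bp(0,.08,.062)],P).round(),ctrl.current_t())
E
```

```text
False [0.55218323 0.09007966 0.06141204] [-2.96397065 -0.21632127  7.86600619]
[0.5047497  0.09961498 0.13031557] [[321. 221.]
 [321. 204.]
 [321. 238.]
 [321. 270.]] 9.2333
```

View pics/w2.png

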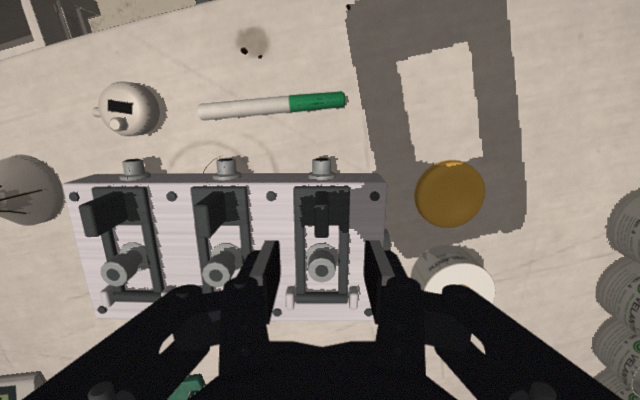

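The picture shows the left tab top at column 321, rows about 200–237, midway between the fingers. That matches the prediction of (321, 204–238). The left bolt sits visibly lower. Grasp and lift.

```bash
python3 - <<'E'
from h import *
h=ctrl.move_straight(bp(-.048,.08,.053),speed=.08,max_force=10)
print(h,ctrl.current_position(),ctrl.current_wrist_force())
if not h:
    ctrl.grip(0.0,force=30); print("w",ctrl.current_width(),ctrl.current_wrist_force(),ctrl.current_position())
    for a in np.radians(np.arange(6,49,6)):
        c,s=np.cos(a),np.sin(a); rx,rz=-.083,.072-.046
        x=.035+rx*c+rz*s; z=.046-rx*s+rz*c
        st=ctrl.move_straight(bp(x,.08,z-.019),speed=.06,max_force=25)
        print(round(np.degrees(a)),st,ctrl.current_position().round(4),ctrl.current_wrist_force().round(1),round(ctrl.current_width(),3),ctrl.current_t())
        if st: break
    p,q=ctrl.current_position(),ctrl.current_tcp_rot()
    for n in ["wrist","scene"]: cv2.imwrite(f"pics/{n}3.png",cams.read_camera(n)[:,:,::-1])
    im=cv2.imread("pics/scene3.png")[150:300,200:440]; cv2.imwrite("pics/scene3z.png",cv2.resize(im,None,fx=3.3,fy=3.3,interpolation=cv2.INTER_CUBIC))
E
```

```text
False [0.50549141 0.09951676 0.05374326] [-0.46538061  0.24882311  0.0275627 ]
w 0.11010744127610168 [-0.60402317 -1.62105886  2.77745201] [0.50518821 0.09917812 0.05364156]
6 False [0.5077 0.0987 0.0613] [ 0.1 -2.1 -1.5] 0.111 11.0417
12 False [0.5118 0.0978 0.0699] [-0.8 -1.5 -3.2] 0.111 11.3417
18 False [0.5168 0.0969 0.078 ] [-2.5 -2.7 -1.7] 0.11 11.6417
24 False [0.5227 0.0957 0.0853] [-2.3 -3.1 -1.3] 0.109 11.9417
30 False [0.5292 0.0944 0.0917] [-3.7 -3.6 -0.9] 0.114 12.2417
36 False [0.536  0.0931 0.0973] [-2.  -3.7 -1.2] 0.115 12.5417
42 False [0.5432 0.0917 0.102 ] [-2.5 -3.7 -2.5] 0.113 12.8417
48 False [0.5509 0.0901 0.106 ] [-2.2 -4.2 -2.3] 0.112 13.1417
```

View pics/wrist3.png

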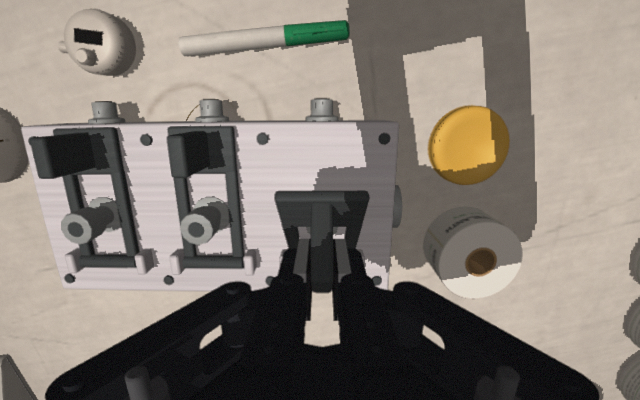

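View pics/scene3z.png

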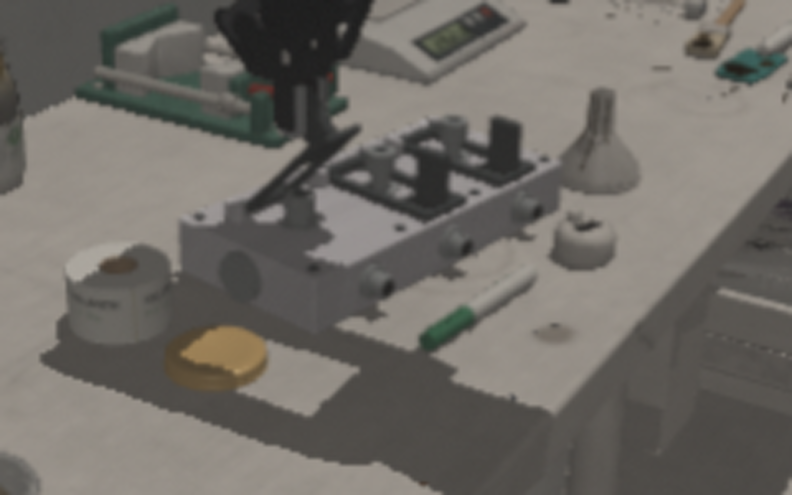

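The left cap is held at about 45° (wrist view: cap front edge at row ~195, columns 275–368; scene zoom: cap near (305,165)). The other two caps lie shut, the sunk bolt is clear below the fingers, and the bystanders are in place.

```bash
python3 - <<'E'
from h import *
ctrl.wait(.5); print(ctrl.current_position(),ctrl.current_width(),ctrl.current_wrist_force(),ctrl.current_t())
ctrl.job_done()
E
```

```text
[0.55080797 0.09015241 0.10601538] 0.11105807159923872 [-1.28425025 -4.31882197 -4.88464344] 13.7417
the job is handed in; nothing more can be done
```

The left bolt was the loose one. I pushed it right down, then lifted its cap to about 48° and handed the job in at 13.7 s with the fingers still holding the tab.

- **Finding the bolt:** With all caps shut, I tapped the mid bolt, which held at 69.5 mm above the worktop. The left bolt slid down and stopped at about 61.5 mm, which is roughly 8 mm of travel. I did not need to tap the right bolt.
- **Last checks before handing in:**
  - The gripper stood at 0.11 open, which fits the 10 mm tab.
  - The fingertips were at 106 mm, about 44 mm above the sunk bolt.
  - The last pictures showed the left cap about half open, the other two caps shut and the things round the block not visibly moved.
- **Limits of the checks:** The 48° is where I moved the gripper to; the pictures agree with it, but I did not measure the cap angle. A steady sideways force of about 4 N showed at the wrist while holding, well under the limits. No check failed.

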